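# Check the tack boxes against the binder

### The job

In the open ring binder, turn the upper leaf right over to the left so that the stock sheet below it shows; then lift the closed tack boxes in turn to feel which one is full, setting every empty box in the large tray at the right and the full one on the pan of the small spring scale at the left. When all the boxes are sorted, turn the stock sheet over to the left as well, flat, and leave the other things on the bench where they are.

Things in the scene. Friction and masses are not known exactly. Their poses are not given: they have to be found in the camera images.
- binder: Small open ring binder lying flat, fixed to the bench; origin on the bench under the middle of its spine. Its x axis runs along the spine (away from the robot), y to the left, z up. Three round steel rings; their common centre line runs along x, 26 mm above the bench. On either side of the spine lie a black cover (to 90 mm from the spine's middle) and a pile of older leaves up to 21.5 mm high; all 144 mm long in x, 180 mm wide in y.
- leaf_1 (a joint): The upper of the two stiff card leaves that lie on the right-hand pile at the start (136 mm long, 4 mm thick, 60 g), turning freely about the rings' centre line: 0 = flat on the right (-y of the binder), 1.57 = upright, 3.14 = flat on the left pile, other face up. It falls to whichever side it leans. Leaf 1 lies on leaf 2 at the right, and under it when both are at the left.
- leaf_1_tab (a point): Middle of the grip part of leaf 1's pull tab: a tongue 16 mm wide (along the spine), 4 mm thick, that stands out 32 mm from the leaf's free edge, beyond the cover, with bare bench under it. This point is 106 mm from the rings' centre line (the tab ends 119 mm from it, the leaf's edge is 88 mm from it), 40 mm along the binder's x axis to the side nearer the robot, and 28.5 mm above the bench at the start. It moves with the leaf; the point's axes turn with it.
- leaf_2 (a joint): The lower of the two stiff card leaves that lie on the right-hand pile at the start (136 mm long, 4 mm thick, 60 g), turning freely about the rings' centre line: 0 = flat on the right (-y of the binder), 1.57 = upright, 3.14 = flat on the left pile, other face up. It falls to whichever side it leans. Leaf 1 lies on leaf 2 at the right, and under it when both are at the left.
- leaf_2_tab (a point): Middle of the grip part of leaf 2's pull tab: a tongue 16 mm wide (along the spine), 4 mm thick, that stands out 32 mm from the leaf's free edge, beyond the cover, with bare bench under it. This point is 106 mm from the rings' centre line (the tab ends 119 mm from it, the leaf's edge is 88 mm from it), 40 mm along the binder's x axis to the side farther from the robot, and 23.5 mm above the bench at the start. It moves with the leaf; the point's axes turn with it.
- returns_tray: Large shallow plywood tray, 140 x 126 mm (its x, y) at the right, fixed; origin under its centre, floor 4 mm and rim 10 mm above the bench, rims 6 mm thick. For the empty boxes (room for two rows of two).
- scale: Small spring scale at the left beside the vice, fixed; origin on the bench under its centre, z up. A cabinet 238 mm high stands 65 mm beyond its centre, the vice 55 mm nearer the robot, and a toggle clamp with a lever up to 200 mm high (about 0.49 ahead of the robot, in the middle) lies between it and the binder. On it a square metal pan, 76 x 76 mm, rim 5 mm thick; unloaded, its floor is 20 mm and its rim 26 mm above the bench. The pan has room for one box, the full one.
- pan (a joint): How far the scale's pan has sunk, in m: about 0.0006 empty, 0.0017 under an empty box, 0.006 to 0.008 under the full box (stop at 0.009; spring 800 N/m).
- box_1: One of up to six identical closed metal tack boxes, 40 x 40 x 42 mm high, lid fixed; origin at the centre of its underside, z up. Four or five are present, in a row across the bench beyond the binder, about 73 mm apart where neighbours are present; a tool tin stands 80 mm or more beyond the row. Exactly one present is full (about 0.5 kg); the others are empty (about 0.09 kg). Which is which shows only in the weight when lifted.
- box_1_mid (a point): Centre of box_1, 21 mm above its underside.
- box_2: One of up to six identical closed metal tack boxes, 40 x 40 x 42 mm high, lid fixed; origin at the centre of its underside, z up. Four or five are present, in a row across the bench beyond the binder, about 73 mm apart where neighbours are present; a tool tin stands 80 mm or more beyond the row. Exactly one present is full (about 0.5 kg); the others are empty (about 0.09 kg). Which is which shows only in the weight when lifted.
- box_2_mid (a point): Centre of box_2, 21 mm above its underside.
- box_3: One of up to six identical closed metal tack boxes, 40 x 40 x 42 mm high, lid fixed; origin at the centre of its underside, z up. Four or five are present, in a row across the bench beyond the binder, about 73 mm apart where neighbours are present; a tool tin stands 80 mm or more beyond the row. Exactly one present is full (about 0.5 kg); the others are empty (about 0.09 kg). Which is which shows only in the weight when lifted.
- box_3_mid (a point): Centre of box_3, 21 mm above its underside.
- box_4: One of up to six identical closed metal tack boxes, 40 x 40 x 42 mm high, lid fixed; origin at the centre of its underside, z up. Four or five are present, in a row across the bench beyond the binder, about 73 mm apart where neighbours are present; a tool tin stands 80 mm or more beyond the row. Exactly one present is full (about 0.5 kg); the others are empty (about 0.09 kg). Which is which shows only in the weight when lifted.
- box_4_mid (a point): Centre of box_4, 21 mm above its underside.
- box_5: One of up to six identical closed metal tack boxes, 40 x 40 x 42 mm high, lid fixed; origin at the centre of its underside, z up. Four or five are present, in a row across the bench beyond the binder, about 73 mm apart where neighbours are present; a tool tin stands 80 mm or more beyond the row. Exactly one present is full (about 0.5 kg); the others are empty (about 0.09 kg). Which is which shows only in the weight when lifted.
- box_5_mid (a point): Centre of box_5, 21 mm above its underside.
- box_6: One of up to six identical closed metal tack boxes, 40 x 40 x 42 mm high, lid fixed; origin at the centre of its underside, z up. Four or five are present, in a row across the bench beyond the binder, about 73 mm apart where neighbours are present; a tool tin stands 80 mm or more beyond the row. Exactly one present is full (about 0.5 kg); the others are empty (about 0.09 kg). Which is which shows only in the weight when lifted.
- box_6_mid (a point): Centre of box_6, 21 mm above its underside.
- wax_block: Block of thread wax, 34 x 52 x 20 mm, near the bench edge at the right; loose bystander, to be left alone.
- glue_tube: Glue tube, 38 x 124 x 23 mm, between robot and clamp; loose bystander, to be left alone.
- tack_tin: Round open tin of tacks, 68 mm wide, 24 mm high, beyond the clamp; loose bystander, to be left alone.
Not all that is in view belongs to the job. Leave any black look-alike of the box_6 alone.

How it is judged:
On the way, in this order (a step that is already met when the one before it is completed fails the run):
1. the upper leaf has been turned flat to the left, the sheet below it still lies at the right (value of joint leaf_1 above 2.95 rad and value of joint leaf_2 below 0.3 rad), for 0.2 s.
2. every empty box stands or lies in the large tray and the full box on the scale's pan, with the stock sheet still at the right (all of step 1 and ((x of box_1_mid in the frame of returns_tray between -0.056 and 0.056 m and y of box_1_mid in the frame of returns_tray between -0.049 and 0.049 m and z of box_1_mid in the frame of returns_tray below 0.046 m and linear speed of box_1 below 0.03 m/s) or (x of box_1_mid in the frame of scale between -0.028 and 0.028 m and y of box_1_mid in the frame of scale between -0.028 and 0.028 m and z of box_1_mid in the frame of scale below 0.046 m and linear speed of box_1 below 0.03 m/s)) and ((x of box_2_mid in the frame of returns_tray between -0.056 and 0.056 m and y of box_2_mid in the frame of returns_tray between -0.049 and 0.049 m and z of box_2_mid in the frame of returns_tray below 0.046 m and linear speed of box_2 below 0.03 m/s) or (x of box_2_mid in the frame of scale between -0.028 and 0.028 m and y of box_2_mid in the frame of scale between -0.028 and 0.028 m and z of box_2_mid in the frame of scale below 0.046 m and linear speed of box_2 below 0.03 m/s)) and ((x of box_3_mid in the frame of returns_tray between -0.056 and 0.056 m and y of box_3_mid in the frame of returns_tray between -0.049 and 0.049 m and z of box_3_mid in the frame of returns_tray below 0.046 m and linear speed of box_3 below 0.03 m/s) or (x of box_3_mid in the frame of scale between -0.028 and 0.028 m and y of box_3_mid in the frame of scale between -0.028 and 0.028 m and z of box_3_mid in the frame of scale below 0.046 m and linear speed of box_3 below 0.03 m/s)) and ((x of box_4_mid in the frame of returns_tray between -0.056 and 0.056 m and y of box_4_mid in the frame of returns_tray between -0.049 and 0.049 m and z of box_4_mid in the frame of returns_tray below 0.046 m and linear speed of box_4 below 0.03 m/s) or (x of box_4_mid in the frame of scale between -0.028 and 0.028 m and y of box_4_mid in the frame of scale between -0.028 and 0.028 m and z of box_4_mid in the frame of scale below 0.046 m and linear speed of box_4 below 0.03 m/s)) and ((x of box_5_mid in the frame of returns_tray between -0.056 and 0.056 m and y of box_5_mid in the frame of returns_tray between -0.049 and 0.049 m and z of box_5_mid in the frame of returns_tray below 0.046 m and linear speed of box_5 below 0.03 m/s) or (x of box_5_mid in the frame of scale between -0.028 and 0.028 m and y of box_5_mid in the frame of scale between -0.028 and 0.028 m and z of box_5_mid in the frame of scale below 0.046 m and linear speed of box_5 below 0.03 m/s)) and ((x of box_6_mid in the frame of returns_tray between -0.056 and 0.056 m and y of box_6_mid in the frame of returns_tray between -0.049 and 0.049 m and z of box_6_mid in the frame of returns_tray below 0.046 m and linear speed of box_6 below 0.03 m/s) or (x of box_6_mid in the frame of scale between -0.028 and 0.028 m and y of box_6_mid in the frame of scale between -0.028 and 0.028 m and z of box_6_mid in the frame of scale below 0.046 m and linear speed of box_6 below 0.03 m/s)) and value of joint pan above 0.004 m), for 0.2 s.
At the end, for the whole second after the job is handed in: Both leaves flat at the left (over 2.95 rad); the full box on the pan (sunk over 4 mm), its middle within 28 mm (x, y) of the scale's centre; the middle of every other box within 56 mm (x) and 49 mm (y) of the large tray's centre, less than 46 mm high; all at rest (((x of box_1_mid in the frame of returns_tray between -0.056 and 0.056 m and y of box_1_mid in the frame of returns_tray between -0.049 and 0.049 m and z of box_1_mid in the frame of returns_tray below 0.046 m and linear speed of box_1 below 0.03 m/s) or (x of box_1_mid in the frame of scale between -0.028 and 0.028 m and y of box_1_mid in the frame of scale between -0.028 and 0.028 m and z of box_1_mid in the frame of scale below 0.046 m and linear speed of box_1 below 0.03 m/s)) and ((x of box_2_mid in the frame of returns_tray between -0.056 and 0.056 m and y of box_2_mid in the frame of returns_tray between -0.049 and 0.049 m and z of box_2_mid in the frame of returns_tray below 0.046 m and linear speed of box_2 below 0.03 m/s) or (x of box_2_mid in the frame of scale between -0.028 and 0.028 m and y of box_2_mid in the frame of scale between -0.028 and 0.028 m and z of box_2_mid in the frame of scale below 0.046 m and linear speed of box_2 below 0.03 m/s)) and ((x of box_3_mid in the frame of returns_tray between -0.056 and 0.056 m and y of box_3_mid in the frame of returns_tray between -0.049 and 0.049 m and z of box_3_mid in the frame of returns_tray below 0.046 m and linear speed of box_3 below 0.03 m/s) or (x of box_3_mid in the frame of scale between -0.028 and 0.028 m and y of box_3_mid in the frame of scale between -0.028 and 0.028 m and z of box_3_mid in the frame of scale below 0.046 m and linear speed of box_3 below 0.03 m/s)) and ((x of box_4_mid in the frame of returns_tray between -0.056 and 0.056 m and y of box_4_mid in the frame of returns_tray between -0.049 and 0.049 m and z of box_4_mid in the frame of returns_tray below 0.046 m and linear speed of box_4 below 0.03 m/s) or (x of box_4_mid in the frame of scale between -0.028 and 0.028 m and y of box_4_mid in the frame of scale between -0.028 and 0.028 m and z of box_4_mid in the frame of scale below 0.046 m and linear speed of box_4 below 0.03 m/s)) and ((x of box_5_mid in the frame of returns_tray between -0.056 and 0.056 m and y of box_5_mid in the frame of returns_tray between -0.049 and 0.049 m and z of box_5_mid in the frame of returns_tray below 0.046 m and linear speed of box_5 below 0.03 m/s) or (x of box_5_mid in the frame of scale between -0.028 and 0.028 m and y of box_5_mid in the frame of scale between -0.028 and 0.028 m and z of box_5_mid in the frame of scale below 0.046 m and linear speed of box_5 below 0.03 m/s)) and ((x of box_6_mid in the frame of returns_tray between -0.056 and 0.056 m and y of box_6_mid in the frame of returns_tray between -0.049 and 0.049 m and z of box_6_mid in the frame of returns_tray below 0.046 m and linear speed of box_6 below 0.03 m/s) or (x of box_6_mid in the frame of scale between -0.028 and 0.028 m and y of box_6_mid in the frame of scale between -0.028 and 0.028 m and z of box_6_mid in the frame of scale below 0.046 m and linear speed of box_6 below 0.03 m/s)) and value of joint pan above 0.004 m and value of joint each of leaf_1, leaf_2 above 2.95 rad); the robot touches nothing.
It fails at once if the wax block is moved by more than 4 cm (distance of wax_block from where it was at the start of the episode above 0.04 m).
It fails at once if the glue tube is moved by more than 4 cm (distance of glue_tube from where it was at the start of the episode above 0.04 m).
It fails at once if the tack tin is moved by more than 4 cm (distance of tack_tin from where it was at the start of the episode above 0.04 m).
Of box_1, box_4 only 1 to 2 are there at a start; the rules pass over those that are not, and their reading is None.
Of box_2, box_5 only 1 to 1 are there at a start; the rules pass over those that are not, and their reading is None.
At some moment in a run one of box_1, box_2, box_3, box_4, box_5, box_6 may be knocked a few centimetres aside while the robot is not near it.
Once in a run the grip may slacken for a moment while it holds something.
It also fails if it takes over 210 s, if anything falls off the work surface, if the arm or the gripper's body presses on something with over 40 N, if the wrist force passes 120 N, or if a joint passes its speed limit or range.

### The arm

A 7-joint arm with a two-finger parallel gripper is mounted at the origin on a cart in front of the work surface, level with it; the furniture and walls round the work are solid. World frame = base frame: x ahead of the robot, y to its left, z up, the work surface at z = 0. Lengths are in m, angles in rad, forces in N, time in s.
With the tool pointing down it reaches from about 0.425 to 0.925 m from the base axis. Payload 6.8 kg.
Tool frame: the origin (TCP) lies on the front face of the gripper's body, between the roots of the fingers; the fingertips stand 73 mm ahead of it and the grasp point (between the pads) lies 54 mm ahead of it (env.nose_length is the distance from the TCP to the fingertips, in m); z points along the fingers, y is the direction in which the jaws open and shut (so a half turn about z gives the same grasp; the last joint's range is limited). The gripper opens to 85 mm and grips with 20 to 120 N. Pads are 22 mm wide; open, the fingers measure 114 mm over their backs; the gripper's body (76 mm by 85 mm) begins 54 mm behind the grasp point. The pads swing forward as they close: fully open they stand 13 mm farther back than shut.
Start: joints at [1.209, 0.477, 0.022, 1.555, -0.011, 1.109, -0.083], TCP at [0.169, -0.653, 0.304] pointing down, gripper open.
Joint ranges: [-2.96, 2.96], [-0.34, 2.1], [-1.41, 1.46], [0.24, 2.44], [-1.37, 4.51], [0.17, 1.92], [-2.96, 2.96]. Speed limits (rad/s): [2.39, 2.39, 3.14, 3.14, 3.14, 3.14, 3.14].

### API

Orientations are given as a unit quaternion [w, x, y, z].
In Python, from cell import env, kin, camera, calibration, job gives the robot as it stands. The module is installed in compiled form; this text tells all that it offers. Calls block until the motion is done:
- env.reach(position, orientation): joint-space move of the TCP to a pose.
- env.movel(position, velocity=0.15, rot=None, stop_force=None): straight line of the TCP; rot=None keeps the orientation; velocity is the mean speed in m/s. With stop_force (N) it stops when the force on the tool has changed by that much, and returns True; else False.
- env.goto_joints(angles): joint-space move.
- env.grip(opening, f_grip=None): finger opening in m; f_grip is the grip in N (None keeps the last); returns when the fingers have stopped.
- env.dwell(seconds).
- kin.inverse_kinematics(position, orientation): joint angles nearest the present ones, or None.
- env.get_state(): the state.
- camera(name): name is "side" or "top" or "wrist"; returns (picture, depth): 384x512x3 uint8, blue, green, red; 384x512 float32, m along the optical axis (not along the pixel's ray), 0 where there is no reading.
- calibration(name): a dict with "fx", "fy", "cx", "cy" (pixels), "rvec" (rotation vector, rad) and "tvec" (3), from world to camera coordinates, as OpenCV has them. Camera axes: x right, y down, z forward; pixel columns grow to the right and rows downward; lengths in m; the calibration is good to about 2 mm. A picture is of the moment at which its call begins: read the wrist's pose just before it. calibration takes no time and is no camera call; for the wrist camera it gives the pose at the moment of the call.
A pose or a line that the arm cannot do raises env.PlanningError and nothing moves.
- job.job_done(): hands the job in, once; it reports no verdict.
The state is a dict: "time": time; "qpos": joint angles; "joint_velocities": joint speeds; "joint_torque": joint torques, N m; "tcp_pos": TCP position; "orientation": TCP orientation; "force": force on the tool from outside, world axes, zero at the start; "torque": the same for the moment, N m; "opening": finger opening in m.
Only numpy, scipy, OpenCV 4.12 (cv2) and the standard library are available. Lean on these libraries where they do the work, as an engineer would, in place of code of your own. Each camera call takes 0.05 s, during which the arm holds its last target.

## Working session

There is one attempt and no reset: what is moved stays moved. The work goes in short steps, each a Python script; the robot and the scene stay as the last script left them, time stands still between calls to the robot, and variables do not carry over. Pictures are saved under pics/ and viewed, and the job is handed in when it is done.

```bash
mkdir -p pics; ls
python3 - <<'E'
from cell import env, kin, camera, calibration, job
import cv2
s=env.get_state(); print(s)
for n in ["top","side","wrist"]:
    im,d=camera(n); cv2.imwrite(f"pics/{n}0.png",im); c=calibration(n); print(n,c, d.min(), d.max())
E
```

```text
pics
{'time': 0.0, 'qpos': array([ 1.20886823,  0.47781338,  0.02234052,  1.55644946, -0.01148709,
        1.10928779, -0.08307789]), 'joint_velocities': array([-7.37844646e-04,  3.79022147e-04, -5.32358992e-04,  7.11015881e-04,
        5.47239351e-04,  1.51042222e-03,  5.03761899e-05]), 'joint_torque': array([-2.17660358e-04, -5.96451259e+01,  1.60761539e+00, -2.81202632e+01,
        1.23947219e-02,  9.42163635e-03, -2.85760552e-05]), 'tcp_pos': array([ 0.16937771, -0.65293255,  0.30291754]), 'orientation': array([-8.95127845e-04,  9.91953713e-01,  1.26597765e-01, -1.88991488e-04]), 'force': array([-0.19034426,  0.04761837, -0.55345723]), 'torque': array([0.01774625, 0.03810009, 0.00219262]), 'opening': 0.08530869458209768}
top {'fx': 409.7729624563437, 'fy': 409.7729624563437, 'cx': 253.01686135153602, 'cy': 198.76648268095298, 'rvec': array([ 2.11185401, -2.13833483,  0.1904629 ]), 'tvec': array([-0.12631376,  0.49224163,  1.1314882 ])} 0.0 2.2410421
side {'fx': 416.65646108995475, 'fy': 416.65646108995475, 'cx': 250.6478304729484, 'cy': 191.4306743697838, 'rvec': array([ 0.53431038, -2.59663758,  1.35241622]), 'tvec': array([0.41240609, 0.22844449, 0.94641743])} 0.0 3.999981
wrist {'fx': 266.9647908958246, 'fy': 266.9647908958246, 'cx': 256.64052711506645, 'cy': 193.38870033312946, 'rvec': array([-2.2949068 ,  1.77460939,  0.26315634]), 'tvec': array([-0.67409871, -0.03786782,  0.38055601])} 0.0 1.5495833
```

View pics/top0.png

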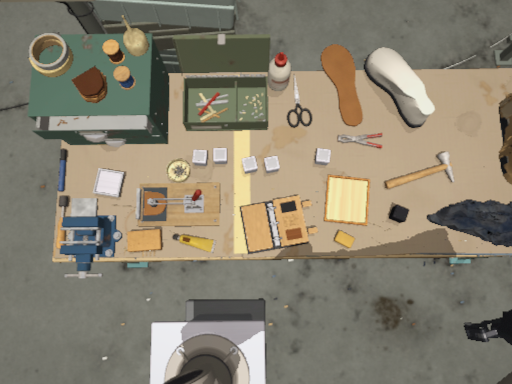

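View pics/side0.png

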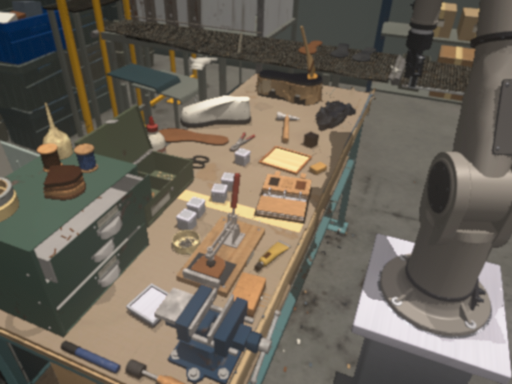

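```bash
cat > h.py <<'E'
import numpy as np, cv2
from cell import env, kin, camera, calibration, job
def cam(n):
    c=calibration(n); K=np.array([[c['fx'],0,c['cx']],[0,c['fy'],c['cy']],[0,0,1]]); R=cv2.Rodrigues(np.array(c['rvec']))[0]; return K,R,np.array(c['tvec'])
def ray_plane(n,uv,z,c=None):
    K,R,t=c or cam(n); uv=np.atleast_2d(uv).astype(float)
    d=np.c_[uv,np.ones(len(uv))]@np.linalg.inv(K).T@R   # world dirs
    o=-R.T@t
    s=(z-o[2])/d[:,2]; return o+d*s[:,None]
def cloud(n,depth,c=None):
    K,R,t=c or cam(n); v,u=np.mgrid[:depth.shape[0],:depth.shape[1]]
    p=np.stack([(u-K[0,2])/K[0,0]*depth,(v-K[1,2])/K[1,1]*depth,depth],-1)
    w=(p-t)@R; w[depth<=0]=np.nan; return w
def proj(n,P,c=None):
    K,R,t=c or cam(n); q=(np.atleast_2d(P)@R.T+t)@K.T; return q[:,:2]/q[:,2:]
E
python3 - <<'E'
from h import *
im,d=camera("top"); cv2.imwrite("pics/crop1.png",cv2.resize(im[120:260,40:420],None,fx=2.1,fy=2.1,interpolation=cv2.INTER_CUBIC))
W=cloud("top",d)
np.save("W0.npy",W)
for nm,uv in dict(b1=(200,157),b2=(220,155),b3=(249,165),b4=(271,164),b5=(323,157),tray=(347,200),scale=(109,182),black=(399,213),tab1=(307,241),tab2=(309,229),leafL=(256,228),leafR=(290,222),bench=(330,240)).items():
    print(nm,np.round(W[uv[1],uv[0]],3))
# boxes: height mask
z=W[:,:,2]; m=((z>0.036)&(z<0.048)).astype(np.uint8)
hsv=cv2.cvtColor(im,cv2.COLOR_BGR2HSV); m2=m&(hsv[:,:,1]<60)
n,l,s,c=cv2.connectedComponentsWithStats(m2)
for i in range(1,n):
    if 30<s[i,4]<600:
        P=W[l==i]; r=cv2.minAreaRect((P[:,:2]*1000).astype(np.float32)); print(np.round(c[i]),s[i,4],np.round(np.nanmean(P,0),4),np.round(r[0],1),np.round(r[1],1),round(r[2],1))
E
```

```text
b1 [0.617 0.021 0.046]
b2 [ 0.623 -0.037  0.041]
b3 [ 0.592 -0.122  0.042]
b4 [ 0.594 -0.186  0.041]
b5 [ 0.613 -0.339  0.042]
tray [ 0.491 -0.411  0.004]
scale [0.551 0.293 0.02 ]
black [ 0.444 -0.549  0.042]
tab1 [ 0.369 -0.286  0.024]
tab2 [ 0.403 -0.292  0.029]
leafL [ 0.409 -0.14   0.022]
leafR [ 0.424 -0.238  0.032]
bench [ 0.374 -0.356 -0.002]
[94. 27.] 38 [1.0439 0.357  0.042 ] [1045.5  357.1] [15.7 49.8] 29.0
[392.  91.] 215 [ 0.8183 -0.5565  0.042 ] [ 824.3 -559.3] [266.1  38.3] 32.1
[205. 126.] 39 [0.7132 0.0079 0.0411] [712.9   6. ] [91.8  4. ] 89.3
[115. 142.] 75 [0.6682 0.2747 0.0415] [667.7 273.6] [11.8 55.1] 3.2
[200. 156.] 178 [0.6213 0.0228 0.0413] [622.7  23. ] [38.9 41. ] 88.3
[220. 154.] 168 [ 0.6261 -0.0371  0.0414] [626.5 -37. ] [35.9 38.4] 89.6
[323. 155.] 174 [ 0.6202 -0.34    0.0412] [ 620.5 -340.6] [39.6 40.4] 82.5
[272. 163.] 175 [ 0.5982 -0.1887  0.0413] [ 598.9 -188.9] [40.  39.5] 11.2
[250. 163.] 179 [ 0.5975 -0.1238  0.0413] [ 597.9 -123.9] [39.6 39.4] 12.6
[138. 203.] 113 [0.4827 0.1986 0.041 ] [483.8 199.3] [88.7 10.7] 0.2
[400. 213.] 173 [ 0.4452 -0.552   0.0411] [ 446.  -552.4] [37.  37.4] 65.7
[437. 218.] 90 [ 0.4275 -0.653   0.0446] [ 424.1 -654.8] [50.8 28.9] 31.7
[488. 232.] 429 [ 0.3877 -0.7942  0.043 ] [ 394.5 -788.2] [154.2  53.4] 68.0
[218. 357.] 38 [ 0.0592 -0.0339  0.0396] [ 60.7 -29.7] [65.9 10.3] 64.9
```

View pics/crop1.png

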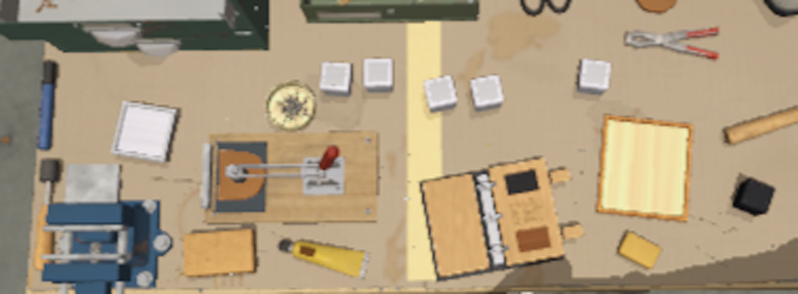

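Run:
```python
from h import *
im=cv2.imread("pics/top0.png"); W=np.load("W0.npy")
a=cv2.resize(im[180:262,230:365],None,fx=5.9,fy=5.9,interpolation=cv2.INTER_CUBIC); cv2.imwrite("pics/bind.png",a)
hsv=cv2.cvtColor(im,cv2.COLOR_BGR2HSV)
z=W[...,2]
np.set_printoptions(linewidth=200,precision=3,suppress=True)
print((z[218:250:1,296:318]*1000).round().astype(int))
# wrist cam in tool frame
from scipy.spatial.transform import Rotation as Ro
s=env.get_state(); K,R,t=cam("wrist"); o=-R.T@t; q=s['orientation']; T=Ro.from_quat([q[1],q[2],q[3],q[0]]); print("cam in tool",T.inv().apply(o-s['tcp_pos']), "axis",T.inv().apply(R[2]), env.nose_length)
# tray & scale outline
for nm,(u0,v0,u1,v1),(lo,hi) in [("trayrim",(315,165,380,235),(.007,.02)),("scalerim",(85,160,130,205),(.0235,.035)),("scalefloor",(85,160,130,205),(.015,.0235)),("binderAll",(232,185,308,260),(.012,.04)),("wax",(325,225,365,255),(.012,.03)),("glue",(165,225,225,260),(.01,.04)),("vice",(50,190,125,270),(.04,.3)),("cab",(40,110,170,160),(.2,.3))]:
    sub=W[v0:v1,u0:u1].reshape(-1,3); sub=sub[(sub[:,2]>lo)&(sub[:,2]<hi)]
    r=cv2.minAreaRect((sub[:,:2]*1000).astype(np.float32)); print(nm,len(sub),np.round(r,1) if 0 else (np.round(r[0],1),np.round(r[1],1),round(r[2],1)),"x",sub[:,0].min(),sub[:,0].max(),"z",np.median(sub[:,2]),sub[:,2].max())
```

```text
[[                  32                   31                   28                   31                   28                   27                   30                   33                   34
                     0                   -3                   -2                   -1                    0                   -2                    1                   -2                    0
                    -1                   -3                    1                   -2]
 [                  31                   29                   29                   29                   30                   30                   29                   30                   32
                     2                    1                   -4                    2                    1                   -5                   -3                   -5                   -3
                    -2                   -1                   -3                   -1]
 [                  34                   33                   34                   31                   27                   30                   33              
[... 14515 characters left out ...]
6 0.5036895406780164 z 0.026170277783244277 0.03905645799653607
wax 212 (array([ 375.7, -394.8]), array([51.2, 33.6]), 61.8) x 0.3510090912427984 0.40057816050704903 z 0.019157618265984305 0.02585272889192323
glue 356 (array([387.8,  52.1]), array([144.7,  67.1]), 89.3) x 0.3537791263713339 0.42200310896564375 z 0.016608606348785346 0.02848727694639134
vice 2288 (array([393.5, 329.3]), array([193.2, 101.5]), 0.2) x 0.29690342610623965 0.4902039156071263 z 0.1001000095367658 0.12689758355974848
cab 1189 (array([663.4, 267.1]), array([ 59.6, 288.7]), 2.0) x 0.6368263131963426 0.6982248223597664 z 0.2337172023727874 0.24341867644176413<stdin>:7: RuntimeWarning: invalid value encountered in cast
```

View pics/bind.png

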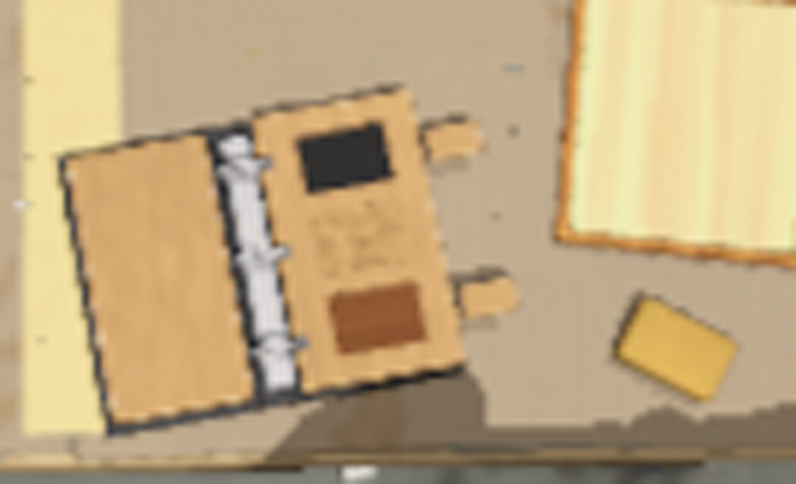

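Run:
```python
from h import *
im=cv2.imread("pics/top0.png"); W=np.load("W0.npy"); z=W[...,2]
m=np.nan_to_num((z>0.012)&(z<0.045)).astype(np.uint8)
def comp(box,mm):
    u0,v0,u1,v1=box; q=np.zeros_like(mm); q[v0:v1,u0:u1]=mm[v0:v1,u0:u1]; return q
b=comp((228,180,322,262),m)
op=cv2.morphologyEx(b,cv2.MORPH_OPEN,np.ones((15,15),np.uint8))
t=b&~op&1
n,l,s,c=cv2.connectedComponentsWithStats(t)
for i in range(1,n):
    if s[i,4]>20: 
        ctr=c[i]; print(c[i],s[i]); 
        v,u=np.nonzero(l==i)
        for zz in (.0255,.0305):
            P=ray_plane("top",np.c_[u,v],zz)[:,:2]*1000; r=cv2.minAreaRect(P.astype(np.float32)); print(zz,P.mean(0),r)
v,u=np.nonzero(op); P=ray_plane("top",np.c_[u,v],.024)[:,:2]*1000; print(cv2.minAreaRect(P.astype(np.float32)))
```

```text
[294.12 196.44] [286 195  14   3  25]
0.0255 [ 499.49065294 -252.46671856] ((500.8590087890625, -247.7844696044922), (38.04131317138672, 5.944018840789795), 89.26472473144531)
0.0305 [ 498.55025531 -251.96421795] ((499.9127197265625, -247.30184936523438), (37.87955093383789, 5.918743133544922), 89.26473999023438)
[269.83141762 215.42911877] [246 199  42  46 261]
0.0255 [ 444.64032684 -180.41899971] ((440.1546630859375, -187.52297973632812), (145.16244506835938, 78.82151794433594), 38.06429672241211)
0.0305 [ 443.93318584 -180.22288941] ((439.4666442871094, -187.29669189453125), (144.5451202392578, 78.48629760742188), 38.06430435180664)
[306.56603774 203.22641509] [302 200  10   7  53]
0.0255 [ 478.93668355 -288.0595949 ] ((478.9909973144531, -287.6903076171875), (15.559919357299805, 28.906999588012695), 10.681700706481934)
0.0305 [ 478.08369378 -287.40573193] ((478.1376953125, -287.03790283203125), (15.493754386901855, 28.78409194946289), 10.681770324707031)
[298.77777778 214.96296296] [289 208  15  10  27]
0.0255 [ 444.76838463 -264.30323254] ((443.2414245605469, -261.0313720703125)
[... 263 characters left out ...]
394.12525945 -291.65235184] ((393.7562255859375, -295.4968566894531), (37.47146224975586, 55.12963104248047), 80.47632598876953)
0.0305 [ 393.63293896 -290.9832103 ] ((393.2654724121094, -294.8113708496094), (37.312110900878906, 54.89519119262695), 80.47635650634766)
[258.89728097 241.79456193] [246 226  27  25 331]
0.0255 [ 368.74945367 -147.71682984] ((377.93145751953125, -148.64852905273438), (60.32265853881836, 69.4416732788086), 10.176350593566895)
0.0305 [ 368.3650464  -147.65978887] ((377.50799560546875, -148.58753967285156), (60.06613540649414, 69.14634704589844), 10.176326751708984)
((430.36871337890625, -192.293212890625), (173.82823181152344, 131.0499725341797), 89.28974914550781)
```

```bash
cat >> h.py <<'E'
from scipy.spatial.transform import Rotation as Ro
def down(yaw,flip=False,tilt=0.):
    """tool z down, jaw axis (tool y) along world yaw (rad); tilt about jaw axis"""
    y=np.array([np.cos(yaw),np.sin(yaw),0]); 
    if flip: y=-y
    z=np.array([0,0,-1.]); x=np.cross(y,z); R=Ro.from_matrix(np.c_[x,y,z])
    if tilt: R=Ro.from_rotvec(y*tilt)*R
    q=R.as_quat(); return np.array([q[3],q[0],q[1],q[2]])
def tz(q): return Ro.from_quat([q[1],q[2],q[3],q[0]]).as_matrix()[:,2]
def tcp_for(g,q,depth=0.054): return np.array(g)-tz(q)*depth
E
python3 - <<'E'
from h import *
np.set_printoptions(precision=3,suppress=True)
print(ray_plane("top",[[313,230.2]],.0305),ray_plane("top",[[306.6,203.4]],.0255))
for yaw0 in [np.radians(10.3)]:
  xb=np.array([np.cos(yaw0),np.sin(yaw0),0]); yb=np.array([-np.sin(yaw0),np.cos(yaw0),0])
  for nm,tab in (("1",np.array([.400,-.302,.0285])),("2",np.array([.479,-.289,.0235]))):
    c=tab+yb*.106; c[2]=.026
    for flip in (0,1):
      for tl in (0,-.3,.3,):
        r=[]
        for a in np.radians([0,30,60,90,110,130,150]):
            q=down(yaw0,flip,tl*(1 if a>.9 else 0)); p=c-yb*.106*np.cos(a)+np.array([0,0,.106*np.sin(a)])
            j=kin.inverse_kinematics(tcp_for(p,q),q); r.append(j is not None)
        print(nm,flip,tl,r, c, j)
E
```

```text
[[ 0.4   -0.303  0.03 ]] [[ 0.478 -0.288  0.026]]
1 0 0 [True, True, True, True, True, True, True] [ 0.381 -0.198  0.026] [ 0.615  0.339 -0.558  2.337  0.349  0.541 -0.039]
1 0 -0.3 [True, True, True, True, True, True, True] [ 0.381 -0.198  0.026] [ 0.409  0.341 -0.601  2.408  0.894  0.649 -0.764]
1 0 0.3 [True, True, True, True, True, True, True] [ 0.381 -0.198  0.026] [ 0.822  0.438 -0.575  2.237 -0.058  0.665  0.503]
1 1 0 [True, True, True, True, True, True, True] [ 0.381 -0.198  0.026] [ 0.162  0.292 -0.045  2.365  0.028  0.485 -2.868]
1 1 -0.3 [True, True, True, True, True, True, True] [ 0.381 -0.198  0.026] [ 0.355  0.381 -0.028  2.267 -0.404  0.684 -2.294]
1 1 0.3 [True, True, True, True, True, True, True] [ 0.381 -0.198  0.026] [ 0.885  0.564 -1.184  2.385  1.117  0.947  2.194]
2 0 0 [True, True, True, True, True, True, True] [ 0.46  -0.185  0.026] [ 0.519  0.431 -0.53   2.18   0.374  0.618 -0.1  ]
2 0 -0.3 [True, True, True, True, True, True, True] [ 0.46  -0.185  0.026] [ 0.322  0.428 -0.535  2.243  0.846  0.715 -0.698]
2 0 0.3 [True, True, True, True, True, True, True] [ 0.46  -0.185  0.026] [ 0.723  0.521 -0.575  2.09  -0.006  0.716  0.38 ]
2 1 0 [True, True, True, True, True, True, True] [ 0.46  -0.185  0.026] [ 0.068  0.382  0.004  2.209 -0.003  0.551 -2.887]
2 1 -0.3 [True, True, True, True, True, True, True] [ 0.46  -0.185  0.026] [ 0.277  0.457 -0.027  2.119 -0.394  0.733 -2.393]
2 1 0.3 [True, True, True, True, True, True, True] [ 0.46  -0.185  0.026] [-1.032  0.858  1.261  2.321 -0.974  0.635 -2.064]
```

Run:
```python
from h import *
yaw=np.radians(10.3); q=down(yaw)
env.reach([.43,-.29,.26],q)
c=cam("wrist"); im,d=camera("wrist"); cv2.imwrite("pics/w1.png",im); np.save("w1d.npy",d)
import pickle; pickle.dump(c,open("w1c.pkl","wb")); print(env.get_state()['time'])
```

```text
1.9
```

View pics/w1.png

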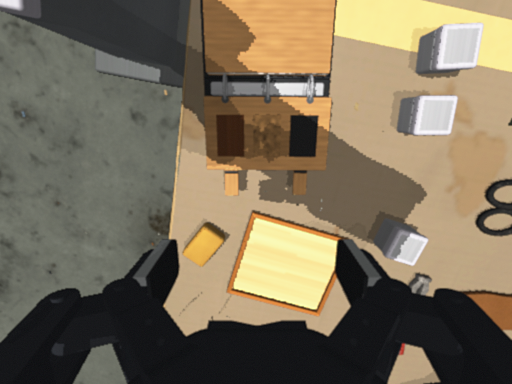

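Run:
```python
from h import *
import pickle
c=pickle.load(open("w1c.pkl","rb")); d=np.load("w1d.npy"); im=cv2.imread("pics/w1.png")
W=cloud("wrist",d,c)
np.set_printoptions(precision=1,suppress=True)
print(ray_plane("",[[231.5,183.5]],.0305,c)*1000,ray_plane("",[[299.5,183]],.0255,c)*1000)
for (u0,v0,u1,v1),zz in (((218,173,248,200),.0305),((285,173,312,200),.0255)):
    s=W[v0:v1,u0:u1]; v,u=np.nonzero((s[...,2]>.015)&(s[...,2]<.05)); 
    P=ray_plane("",np.c_[u+u0,v+v0],zz,c)[:,:2]*1000; print(len(u),cv2.minAreaRect(P.astype(np.float32)),np.nanmedian(s[v,u,2])*1000)
cv2.imwrite("pics/w1c.png",cv2.resize(im[60:220,190:350],None,fx=3.7,fy=3.7))
```

```text
[[ 401.7 -301.5   30.5]] [[ 480.3 -288.2   25.5]]
314 ((401.5096130371094, -302.3164978027344), (15.786773681640625, 26.667200088500977), 11.227690696716309) 31.069726573681372
299 ((479.8731689453125, -289.01763916015625), (15.869653701782227, 25.88982582092285), 8.88316535949707) 26.015538954952994
```

View pics/w1c.png

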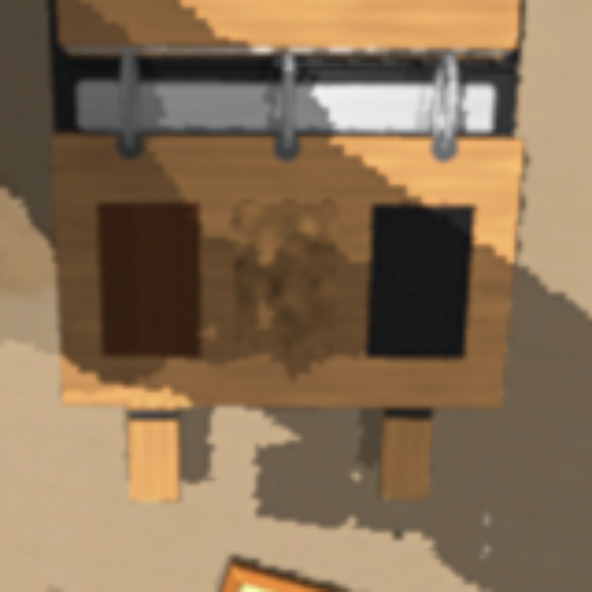

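```bash
cat >> h.py <<'E'
YAW=np.radians(9.7); XB=np.array([np.cos(YAW),np.sin(YAW),0]); YB=np.array([-np.sin(YAW),np.cos(YAW),0]); Z=np.array([0,0,1.])
T1=np.array([.4015,-.3023,.0285]); T2=np.array([.4799,-.289,.0235])
def leafp(T,a):
    c=T+YB*.106; c[2]=.026; h=T[2]-.026
    return c-.106*np.cos(a)*YB+.106*np.sin(a)*Z + h*(np.cos(a)*Z+np.sin(a)*YB)
def st(msg=""):
    s=env.get_state(); print(msg,"t%.1f"%s['time'],"tcp",np.round(s['tcp_pos'],4),"F",np.round(s['force'],1),"op %.4f"%s['opening'],flush=True); return s
def turn(T,a_end=112):
    q=down(YAW)
    env.grip(.045); env.reach(tcp_for(T+[0,0,.09],q),q); st("above")
    hit=env.movel(tcp_for(T,q),.12,stop_force=12); st("down %s"%hit)
    if hit: return
    env.grip(0.0,30); s=st("grip")
    for a in range(10,a_end+1,10):
        env.movel(tcp_for(leafp(T,np.radians(a)),q),.12)
        if a%30==0: st(a)
    env.movel(tcp_for(leafp(T,np.radians(a_end)),q),.1); st("end")
E
python3 - <<'E'
from h import *
turn(T1)
im,d=camera("side"); cv2.imwrite("pics/s1.png",im)
E
```

```text
above t2.8 tcp [ 0.402  -0.3022  0.1728] F [ 0.8 -0.2  1. ] op 0.0449
down False t3.7 tcp [ 0.4022 -0.3025  0.0833] F [-0.2  0.5  0.2] op 0.0450
grip t4.1 tcp [ 0.4015 -0.3027  0.0831] F [-1.3 -0.8  6.2] op 0.0152
30 t5.0 tcp [ 0.3988 -0.2869  0.1348] F [-0.6  0.5 -2.7] op 0.0151
60 t5.9 tcp [ 0.3923 -0.2489  0.1732] F [-1.  -4.1  0.3] op 0.0149
90 t6.8 tcp [ 0.3833 -0.1952  0.1857] F [ 0.5 -1.3 -0.1] op 0.0142
end t7.7 tcp [ 0.3767 -0.1571  0.1774] F [ 1.2 -5.2 -4.2] op 0.0144
```

View pics/s1.png

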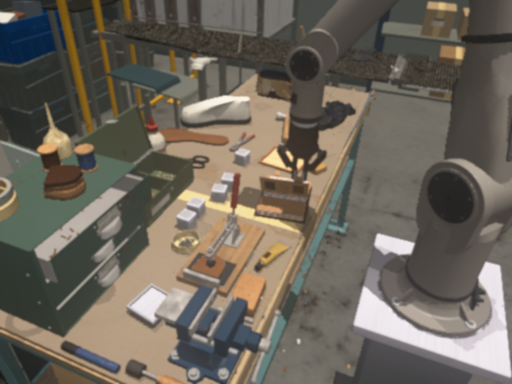

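Run:
```python
from h import *
q=down(YAW)
for a in (120,130,140): env.movel(tcp_for(leafp(T1,np.radians(a)),q),.12)
st()
env.grip(.045); env.dwell(.3)
s=st(); env.movel(s['tcp_pos']+[0,0,.12],.2)
c=cam("wrist"); im,d=camera("wrist"); cv2.imwrite("pics/w2.png",im)
env.reach([.47,-.40,.3],q)
im,d=camera("top"); cv2.imwrite("pics/t2.png",cv2.resize(im[120:260,40:420],None,fx=2.1,fy=2.1,interpolation=cv2.INTER_CUBIC)); W=cloud("top",d)
for uv in ((256,228),(290,222),(284,215),(262,212)): print(W[uv[1]-2:uv[1]+3,uv[0]-2:uv[0]+3,2].mean())
```

```text
t8.6 tcp [ 0.3698 -0.1161  0.1462] F [ 1.9 -3.  -1. ] op 0.0144
 t9.3 tcp [ 0.3697 -0.1162  0.1462] F [ 0.6 -0.2  0.3] op 0.0446
0.025248170938964455
0.025731707908535992
0.025214516846342083
0.025323103498131844
```

View pics/t2.png

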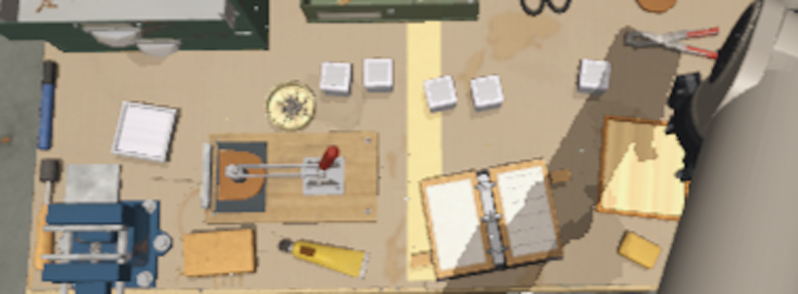

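View pics/w2.png

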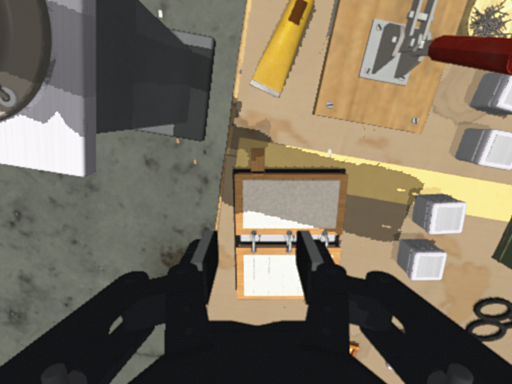

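Run:
```python
from h import *
im=cv2.imread("pics/top0.png"); W=np.load("W0.npy"); z=W[...,2]
hsv=cv2.cvtColor(im,cv2.COLOR_BGR2HSV)
print(hsv[200,347],hsv[200,330],hsv[182,109],hsv[240,330], hsv[160,335])
q=np.zeros(z.shape,np.uint8); q[170:229,315:375]=1
for sm in (75,90,105):
    m=((hsv[...,1]>sm)&(q>0)).astype(np.uint8); m=cv2.morphologyEx(m,cv2.MORPH_OPEN,np.ones((3,3)))
    n,l,s,c=cv2.connectedComponentsWithStats(m); i=1+np.argmax(s[1:,4]); v,u=np.nonzero(l==i)
    P=ray_plane("top",np.c_[u,v],.010)[:,:2]*1000; print("tray",sm,len(u),cv2.minAreaRect(P.astype(np.float32)))
q=np.nan_to_num(z)>.012; q[:160]=0;q[205:]=0;q[:,:88]=0;q[:,130:]=0
m=cv2.morphologyEx(q.astype(np.uint8),cv2.MORPH_OPEN,np.ones((5,5))); n,l,s,c=cv2.connectedComponentsWithStats(m); i=1+np.argmax(s[1:,4]); v,u=np.nonzero(l==i)
P=ray_plane("top",np.c_[u,v],.026)[:,:2]*1000; print("scale",len(u),cv2.minAreaRect(P.astype(np.float32)),P.mean(0))
```

```text
[ 24  78 241] [ 27  67 241] [163   8 231] [ 18  66 192] [ 18  66 189]
tray 75 1458 ((493.8283996582031, -405.2370910644531), (139.47836303710938, 147.37025451660156), 83.3106460571289)
tray 90 119 ((427.22601318359375, -418.2784118652344), (94.16734313964844, 23.543514251708984), 89.28008270263672)
tray 105 33 ((435.2946472167969, -351.1730041503906), (23.388935089111328, 14.670300483703613), 87.51661682128906)
scale 671 ((549.689453125, 291.4709777832031), (78.5070571899414, 76.8460464477539), 79.77427673339844) [549.06957107 291.5477765 ]
```

Run:
```python
from h import *
import pickle
im=cv2.imread("pics/top0.png"); hsv=cv2.cvtColor(im,cv2.COLOR_BGR2HSV)
q=np.zeros(im.shape[:2],np.uint8); q[168:231,312:378]=1
m=((hsv[...,2]>220)&(q>0)).astype(np.uint8); m=cv2.morphologyEx(m,cv2.MORPH_OPEN,np.ones((3,3)))
n,l,s,c=cv2.connectedComponentsWithStats(m); i=1+np.argmax(s[1:,4]); v,u=np.nonzero(l==i)
P=ray_plane("top",np.c_[u,v],.004)[:,:2]*1000; print("tray floor",len(u),cv2.minAreaRect(P.astype(np.float32)),P.mean(0))
im=cv2.imread("pics/w1.png"); hsv=cv2.cvtColor(im,cv2.COLOR_BGR2HSV); c=pickle.load(open("w1c.pkl","rb"))
q=np.zeros(im.shape[:2],np.uint8); q[205:320,222:350]=1
m=((hsv[...,2]>220)&(q>0)).astype(np.uint8); m=cv2.morphologyEx(m,cv2.MORPH_OPEN,np.ones((3,3)))
n,l,s,_=cv2.connectedComponentsWithStats(m); i=1+np.argmax(s[1:,4]); v,u=np.nonzero(l==i)
P=ray_plane("",np.c_[u,v],.004,c)[:,:2]*1000; print("wrist tray floor",len(u),cv2.minAreaRect(P.astype(np.float32)))
```

```text
tray floor 1561 ((492.91644287109375, -409.3731994628906), (111.78871154785156, 125.07115173339844), 82.9803695678711) [ 492.45873084 -409.5017986 ]
wrist tray floor 6635 ((493.96923828125, -410.11346435546875), (116.58806610107422, 127.63275909423828), 82.96155548095703)
```

Run:
```python
from h import *
W=np.load("W0.npy").reshape(-1,3); W=W[~np.isnan(W[:,0])]
np.set_printoptions(linewidth=200)
xs=np.arange(.40,.70,.02); ys=np.arange(.40,-.12,-.03)
print("x\\y",np.round(ys,2))
for x in xs[::-1]:
    print("%.2f"%x,[int(1000*(W[(abs(W[:,0]-x)<.01)&(abs(W[:,1]-y)<.015),2].max() if ((abs(W[:,0]-x)<.01)&(abs(W[:,1]-y)<.015)).any() else -1)) for y in ys])
```

```text
x\y [ 0.4   0.37  0.34  0.31  0.28  0.25  0.22  0.19  0.16  0.13  0.1   0.07  0.04  0.01 -0.02 -0.05 -0.08 -0.11]
0.68 [239, 241, 242, 242, 241, 241, 243, 240, 241, 241, 4, 5, 4, 5, 4, 4, 4, 6]
0.66 [216, 169, 170, 170, 170, 173, 171, 168, 170, 217, 4, 6, 2, 4, 3, 5, 3, 3]
0.64 [229, 226, 225, 225, 228, 228, 228, 227, 226, 226, 3, 4, 46, 45, 46, 46, 7, 3]
0.62 [4, 5, 4, 181, 195, 193, 3, 3, 5, 5, 23, 25, 44, 46, 46, 45, 4, 44]
0.60 [5, 6, 3, 26, 6, 5, 5, 3, 4, 25, 28, 23, 44, 43, 45, 41, 6, 47]
0.58 [4, 5, 24, 29, 26, 30, 4, 5, 3, 24, 11, 28, 12, 4, 6, 5, 3, 44]
0.56 [4, 4, 28, 26, 25, 27, 4, 3, 6, 23, 25, 25, 5, 4, 3, 4, 4, 5]
0.54 [5, 5, 28, 25, 23, 29, 4, 27, 27, 25, 24, 24, 22, 24, 22, 5, 4, 5]
0.52 [4, 4, 28, 29, 27, 29, 3, 46, 35, 32, 22, 23, 23, 22, 23, 5, 3, 7]
0.50 [19, -1000, 3, 88, 28, 26, 7, 47, 74, 73, 73, 72, 93, 192, 24, 3, 4, 4]
0.48 [22, 103, 104, 105, 6, 6, 4, 44, 87, 72, 74, 73, 138, 197, 24, 3, 4, 25]
0.46 [4, 102, 104, 105, 16, 4, 6, 45, 38, 35, 22, 40, 59, 38, 22, 5, 4, 25]
0.44 [-1000, 120, 123, 122, 119, 5, 5, 45, 28, 27, 22, 25, 25, 24, 23, 5, 4, 27]
0.42 [2, 122, 124, 123, 123, 6, 5, 23, 23, 22, 22, 21, 22, 21, 22, 3, 6, 25]
0.40 [22, 124, 122, 122, 123, 23, 31, 31, 33, 30, 22, 24, 13, 6, 5, 5, 5, 25]
```

```bash
cat >> h.py <<'E'
TRAY=np.array([.4932,-.4097]); TYAW=np.radians(-7.0); SCALE=np.array([.550,.292]); SYAW=np.radians(-10.)
def loc(c,yaw,lx,ly): return c+np.array([np.cos(yaw)*lx-np.sin(yaw)*ly,np.sin(yaw)*lx+np.cos(yaw)*ly])
GH=.028
def boxes(n,zlo=.034,zhi=.050,save=None,zbase=0):
    c=cam(n); im,d=camera(n)
    if save: cv2.imwrite("pics/%s.png"%save,im)
    W=cloud(n,d,c); hsv=cv2.cvtColor(im,cv2.COLOR_BGR2HSV); z=np.nan_to_num(W[...,2],nan=-1)
    m=((z>zlo)&(z<zhi)&(hsv[...,1]<70)&(hsv[...,2]>70)).astype(np.uint8)
    m=cv2.morphologyEx(m,cv2.MORPH_OPEN,np.ones((3,3)))
    k,l,s,_=cv2.connectedComponentsWithStats(m); out=[]
    for i in range(1,k):
        if s[i,4]<60: continue
        v,u=np.nonzero(l==i); P=ray_plane(n,np.c_[u,v],(zlo+zhi)/2,c)[:,:2]
        r=cv2.minAreaRect((P*1000).astype(np.float32)); w,h=r[1]
        if 30<min(w,h) and max(w,h)<52:
            y=(r[2]+45)%90-45; out.append((np.array(r[0])/1000,np.radians(y),(round(w),round(h))))
    return out
def force(n=6):
    f=[]
    for _ in range(n): env.dwell(.04); f.append(env.get_state()['force'])
    return np.mean(f,0)
def pick(xy,save=None):
    q=down(0.); env.grip(.065)
    env.reach([xy[0],xy[1]-.0,.25],q)
    bs=boxes("wrist",save=save); bs.sort(key=lambda b:np.linalg.norm(b[0]-xy)); 
    for b in bs: print("  seen",np.round(b[0],4),"%.1f"%np.degrees(b[1]),b[2])
    b=bs[0]
    if np.linalg.norm(b[0]-xy)>.05: print("NOT FOUND NEAR"); return None
    yaw=b[1]; q=down(yaw); g=np.array([*b[0],GH])
    env.reach(tcp_for(g+[0,0,.06],q),q); f0=force()
    if env.movel(tcp_for(g,q),.15,stop_force=12): st("HIT"); return None
    env.grip(0.02,60); st("grip")
    env.movel(tcp_for(g+[0,0,.06],q),.12); env.dwell(.2); f1=force(); s=st("lift")
    print("  dF",np.round(f1-f0,2),flush=True)
    return f1-f0,s['opening']
def goz(z):
    p=env.get_state()['tcp_pos'].copy(); p[2]=z; env.movel(p,.25)
def place(xy,yaw,floor,trav=.105,via=()):
    """trav: box-bottom travel height"""
    goz(trav+GH+.054)
    for v in via: env.movel([v[0],v[1],trav+GH+.054],.3)
    q=down(yaw); top=np.array([*xy,trav+GH]); env.movel(tcp_for(top,q),.3,rot=q); s=st("over")
    if s['opening']<.036: print("LOST?"); return False
    env.movel(tcp_for([*xy,floor+.010+GH],q),.2)
    h=env.movel(tcp_for([*xy,floor-.003+GH],q),.04,stop_force=4); st("touch %s"%h)
    env.grip(.052); env.dwell(.1); env.movel(tcp_for([*xy,.16+GH],q),.25); st("left"); return True
E
python3 - <<'E'
from h import *
print(pick(np.array([.620,-.340]),save="p1"))
E
```

```text
seen [ 0.6216 -0.3397] -8.6 (41, 40)
  seen [ 0.6    -0.1901] 10.3 (40, 41)
grip t14.0 tcp [ 0.6224 -0.3401  0.0837] F [-2.   0.6  6.4] op 0.0392
lift t15.1 tcp [ 0.6215 -0.3397  0.1417] F [-0.  -0.4 -4.7] op 0.0392
  dF [-0.27 -0.3  -5.34]
(array([-0.2669215 , -0.30470086, -5.34431141]), 0.039209965111821364)
```

Run:
```python
from h import *
print(force())
print(place(SCALE,SYAW,.020,via=[(.60,-.1),(.585,.06),(.555,.17)]))
im,d=camera("wrist"); cv2.imwrite("pics/w3.png",im)
```

```text
[-0.00751711 -0.19994494 -5.3738724 ]
over t18.4 tcp [0.5507 0.2909 0.1866] F [ 0.9 -1.2 -5.4] op 0.0394
touch True t19.3 tcp [0.5514 0.2922 0.0993] F [ 4.2  1.  -1.7] op 0.0392
left t20.4 tcp [0.5494 0.2915 0.2408] F [ 0.  -0.2 -1.5] op 0.0522
True
```

View pics/w3.png

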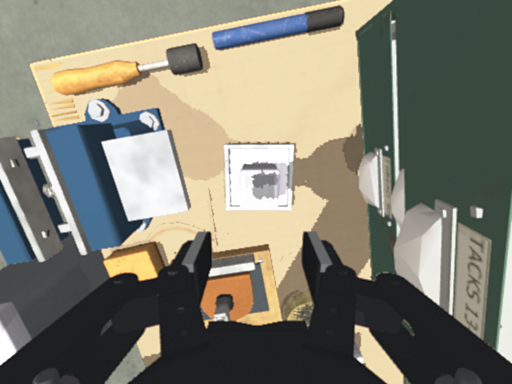

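Run:
```python
from h import *
for b in boxes("wrist",.045,.068): print(b)
im,d=camera("wrist"); W=cloud("wrist",d); s=W[150:205,230:290]; k=s[...,2]>.04; print(k.sum(),np.median(s[k],0),np.percentile(s[k][:,0],[1,99]),np.percentile(s[k][:,1],[1,99])); r=s[(s[...,2]<.032)&(s[...,2]>.005)]; print(np.percentile(r[:,2],[5,50,95]))
im=im[120:230,200:320]; cv2.imwrite("pics/w3b.png",cv2.resize(im,None,fx=5,fy=5))
```

```text
(array([0.55171814, 0.29296753]), np.float64(-0.1741343831423026), (40, 39))
1482 [0.55197472 0.29488383 0.05535444] [0.5312034  0.57203332] [0.27435836 0.31318774]
[0.01232564 0.01353516 0.01920351]
```

View pics/w3b.png

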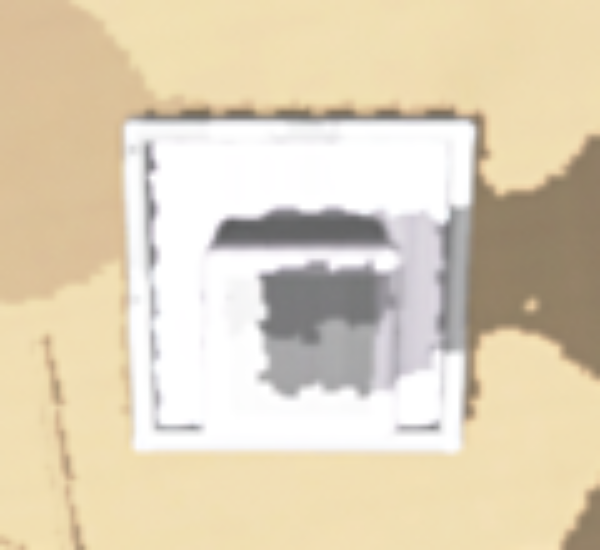

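Run:
```python
from h import *
env.movel([.555,.12,.25],.3); env.movel([.62,.023,.25],.3,rot=down(0.))
r=pick(np.array([.6215,.023]),save="p2"); print(r)
if r and abs(r[0][2])<3: print(place(loc(TRAY,TYAW,.033,.030),TYAW,.004,trav=.085,via=[(.60,-.2)]))
```

```text
seen [0.6234 0.0246] -3.7 (40, 40)
  seen [ 0.6279 -0.0341] 0.0 (39, 41)
  seen [ 0.5997 -0.1199] 12.3 (41, 44)
grip t24.1 tcp [0.6245 0.0247 0.0835] F [ 0.2 -0.2  6.5] op 0.0394
lift t25.2 tcp [0.6233 0.0246 0.1417] F [-0.1 -0.2 -0.7] op 0.0394
  dF [-0.21  0.22 -1.01]
(array([-0.20793312,  0.21640879, -1.01394342]), 0.039425611829998757)
over t27.2 tcp [ 0.5306 -0.3819  0.167 ] F [ 1.5  0.9 -1.2] op 0.0392
touch True t28.0 tcp [ 0.531  -0.3845  0.0872] F [0.4 0.3 5.9] op 0.0390
left t29.1 tcp [ 0.5288 -0.3836  0.2406] F [ 0.3 -0.9 -0.9] op 0.0519
True
```

Run:
```python
from h import *
for i,(xy,sl) in enumerate([((.628,-.034),(-.033,.030)),((.600,-.122),(.033,-.030)),((.600,-.190),(-.033,-.030))]):
    print("---",xy)
    r=pick(np.array(xy),save="p%d"%(3+i))
    if r is None or r[0][2]<-3 or r[1]<.036: print("STOP",r); break
    if not place(loc(TRAY,TYAW,*sl),TYAW,.004,trav=.085,via=[(.60,-.25)] if i<2 else []): break
env.reach([.56,-.10,.40],down(0.))
for b in boxes("top"): print(np.round(b[0],4),np.degrees(b[1]),b[2])
im,d=camera("top"); cv2.imwrite("pics/t4.png",cv2.resize(im[120:260,40:420],None,fx=2.1,fy=2.1,interpolation=cv2.INTER_CUBIC))
```

```text
--- (0.628, -0.034)
  seen [ 0.6281 -0.0356] 0.7 (39, 40)
  seen [ 0.5998 -0.1209] 12.2 (41, 42)
  seen [ 0.6002 -0.1853] 10.5 (40, 44)
grip t32.5 tcp [ 0.6291 -0.0355  0.0835] F [0.4 0.4 7.1] op 0.0393
lift t33.6 tcp [ 0.628  -0.0356  0.1417] F [-0.6  0.4 -0.1] op 0.0392
  dF [-0.06  0.23 -1.35]
over t35.5 tcp [ 0.4651 -0.3743  0.1673] F [-0.  -0.1  0.4] op 0.0393
touch True t36.3 tcp [ 0.4655 -0.3765  0.0872] F [-0.8  0.3  5.1] op 0.0393
left t37.5 tcp [ 0.4634 -0.3755  0.2408] F [ 0.6 -0.1 -0.2] op 0.0520
--- (0.6, -0.122)
  seen [ 0.5993 -0.1223] 12.4 (40, 41)
  seen [ 0.5996 -0.1867] 10.3 (40, 42)
grip t40.5 tcp [ 0.6003 -0.1224  0.0835] F [-0.9 -0.4  6.1] op 0.0392
lift t41.6 tcp [ 0.5992 -0.1222  0.1417] F [-0.7  0.2 -1.1] op 0.0391
  dF [-0.68  0.48 -1.38]
over t43.3 tcp [ 0.5236 -0.441   0.1669] F [ 0.3  1.2 -0.6] op 0.0389
touch True t44.1 tcp [ 0.5236 -0.4441  0.0872] F [-0.5  0.4  5.3] op 0.0387
left t45.3 tcp [ 0.5215 -0.4431  0.2405] F [ 0.2 -0.7 -0.7] op 0.0519
--- (0.6, -0.19)
  seen [ 0.5997 -0.1878] 10.5 (40, 41)
grip t48.3 tcp [ 0.6007 -0.188   0.0835] F [-0.6  0.1  6.7] op 0.0390
lift t49.4 tcp [ 0.5996 -0.1877  0.1417] F [ 0.8 -0.1 -0.8] op 0.0394
  dF [ 0.06  0.03 -0.98]
over t50.8 tcp [ 0.4583 -0.4331  0.1668] F [ 0.2  1.1 -0.8] op 0.0392
touch True t51.6 tcp [ 0.458  -0.4362  0.0872] F [ 0.8 -0.   4. ] op 0.0390
left t52.8 tcp [ 0.456  -0.435   0.2406] F [-0.   1.4 -0.9] op 0.0525
[ 0.5298 -0.3845] -3.0620880126953125 (40, 39)
[ 0.5224 -0.4443] -7.23760986328125 (40, 41)
[ 0.4641 -0.3784] -2.6849594116210938 (40, 41)
[ 0.4572 -0.4367] -3.2129745483398438 (37, 41)
```

View pics/t4.png

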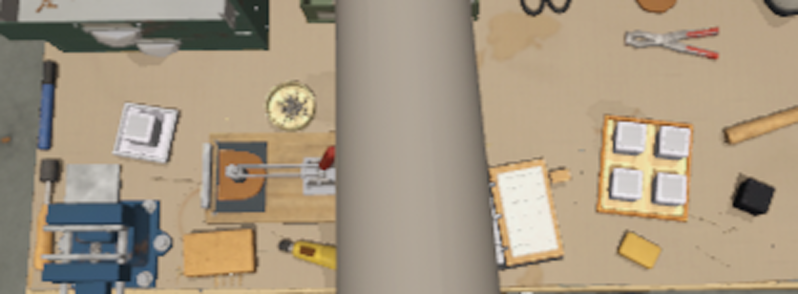

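Run:
```python
from h import *
env.reach([.48,-.28,.25],down(YAW))
im,d=camera("wrist"); cv2.imwrite("pics/w5.png",im)
turn(T2,118)
env.grip(.045); env.dwell(.3); s=st(); env.movel(s['tcp_pos']+[.0,-.02,.15],.2)
env.reach([.60,-.30,.40],down(0.)); env.dwell(.3)
im,d=camera("top"); cv2.imwrite("pics/t5.png",cv2.resize(im[120:260,40:420],None,fx=2.1,fy=2.1,interpolation=cv2.INTER_CUBIC)); W=cloud("top",d)
for uv in ((256,228),(290,222),(284,215),(262,212)): print(np.nanmean(W[uv[1]-2:uv[1]+3,uv[0]-2:uv[0]+3,2]))
im,d=camera("wrist"); cv2.imwrite("pics/w6.png",im)
im,d=camera("side"); cv2.imwrite("pics/s6.png",im)
```

```text
above t56.0 tcp [ 0.48   -0.2886  0.1676] F [0.  0.2 0.5] op 0.0450
down False t56.9 tcp [ 0.4805 -0.2892  0.0783] F [-0.1 -0.2  0.3] op 0.0451
grip t57.2 tcp [ 0.4803 -0.2893  0.0782] F [-0.2  0.2  3.9] op 0.0152
30 t58.1 tcp [ 0.478  -0.2762  0.1306] F [ 2.4  0.9 -1.7] op 0.0150
60 t59.0 tcp [ 0.4719 -0.2404  0.1707] F [ 4.  -3.9  0.3] op 0.0152
90 t60.0 tcp [ 0.4627 -0.1868  0.1858] F [ 4.7 -0.6  2.2] op 0.0139
end t60.9 tcp [ 0.4545 -0.1373  0.1747] F [2.9 1.2 6.4] op 0.0120
 t61.6 tcp [ 0.454  -0.1377  0.1748] F [0.1 0.5 0.1] op 0.0453
0.030333140944400885
0.020921249367488667
0.02073258630664012
0.031074314176687257
```

View pics/t5.png

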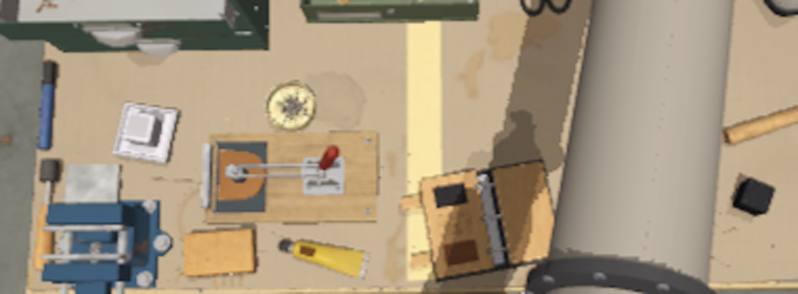

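View pics/s6.png

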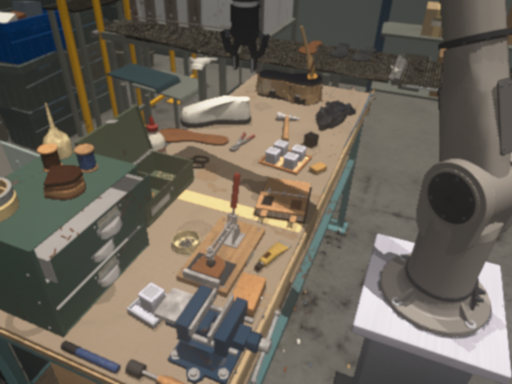

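Run:
```python
from h import *
env.reach([.56,-.10,.40],down(0.)); env.dwell(.3)
for b in boxes("top"):
    R=np.array([[np.cos(TYAW),np.sin(TYAW)],[-np.sin(TYAW),np.cos(TYAW)]]); print("tray-local",np.round(R@(b[0]-TRAY),4))
for b in boxes("top",.045,.068): print("scale off",np.round(b[0]-SCALE,4))
env.reach([.5,-.28,.33],down(YAW)); im,d=camera("wrist"); cv2.imwrite("pics/w7.png",im); st()
```

```text
tray-local [0.0333 0.0294]
tray-local [ 0.0335 -0.0304]
tray-local [-0.0328  0.0286]
tray-local [-0.0334 -0.0312]
scale off [-0.001  -0.0039]
 t65.9 tcp [ 0.5014 -0.2779  0.3309] F [0.7 0.5 0.3] op 0.0452
```

View pics/w7.png

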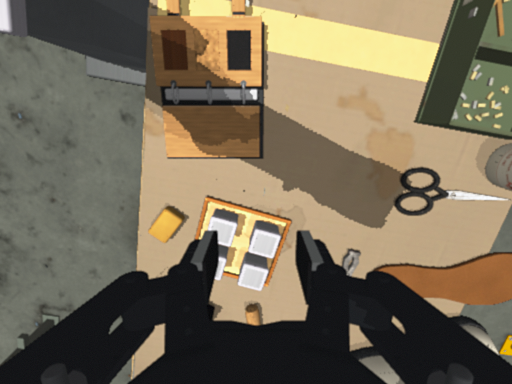

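The wrist picture shows both tabs on the left (about (173,5) and (238,5)), the bare pile on the right, and the boxes in the tray (around (240,250)). The arm is clear of everything, so I'm handing the job in.

Run:
```python
from h import *
print(job.job_done())
```

```text
the job is handed in; nothing more can be done
None
```

The job is handed in after about 66 s of robot time. My last checks agreed with the goals, though the hand-in itself gave no verdict.

- **Upper leaf:** I turned it over to the left by its tab. Both sides then measured 25 mm high, so the leaf lay flat and the stock sheet showed.
- **Boxes:** There were five.
  - **Full box:** the rightmost one pulled 5.3 N when lifted, so I set it on the scale. It is about 4 mm or less off the pan's centre. Just after placing, the pan floor read about 13.5 mm high, which means it had sunk about 6.5 mm.
  - **Empty boxes:** the other four pulled only 1.0 to 1.4 N and stand in the tray within 34 mm (x) and 32 mm (y) of its centre.
- **Stock sheet:** I turned it to the left last. The left side now measures 30–31 mm all over and the right pile 21 mm, with both tabs on the left.
- **Other things:** In the last pictures the wax block, glue tube, tack tin and black look-alike looked unmoved. I judged that by eye and did not measure it.
- **Incidents:** I noticed no grip slip and no knocked box.

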